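# Eject an embossing die and put it away

## Robot

A 6-joint arm with a two-finger parallel gripper is mounted at the origin on a cart in front of the work surface, level with it; the furniture and walls round the work are solid. World frame = base frame: x ahead of the robot, y to its left, z up, the work surface at z = 0. Lengths are in m, angles in rad, forces in N, time in s.
With the tool pointing down it reaches from about 0.3 to 0.875 m from the base axis. Payload 4.2 kg.
Tool frame: the origin (TCP) lies on the centre line of the jaws, within the pads' length; the fingertips stand 14 mm ahead of it and the grasp point (between the pads) lies 5 mm behind it; z points along the fingers, y is the line along which they close (so a half turn about z gives the same grasp; the last joint's range is limited). The gripper opens to 85 mm and grips with 20 to 120 N. Pads are 22 mm wide; open, the fingers measure 114 mm over their backs; the gripper's body (76 mm by 85 mm) begins 54 mm behind the grasp point. The pads swing forward as they close: fully open they stand 13 mm farther back than shut.
Start: joints at [-0.02, 0.32, 1.565, -0, 1.257, -0.02], TCP at [0.575, 0, 0.245] pointing down, gripper open.
Joint ranges: [-3.11, 3.11], [-0.84, 2.01], [0.21, 2.61], [-1.34, 4.49], [0.05, 2.63], [-2.56, 2.56]. Speed limits (rad/s): [2.57, 2.57, 3.14, 3.14, 3.14, 3.14].

## Interface

Orientations are given as a rotation vector (axis times angle).
In Python, from station import manip, grab_frame, camera_model gives the robot as it stands.
- The arm moves only by the tool apply_moves, never from a script. Its argument "deltas" is a list of rows, each a list of 3 entries, a list of its own where there are three numbers: the opening in per cent of the stroke, from 0 (shut) to 100 (fully open), then the shift along the tool's x, y, z in mm, then the turn, a rotation vector about the tool's x, y, z in degrees. In form: [[fingers, [tx, ty, tz], [ax, ay, az]], ...]. A call has exactly 10 rows; each row shifts and turns the commanded pose from where the row before left it, along the tool's axes as they then stand; what a row does not reach is not made up. A row lasts 1/10 s, in which the tool goes at most 50 mm and 8.59 degrees, less where a joint would pass 70% of its speed; a pose out of reach is approached as far as the arm can. A call with a gripper value outside its range is refused whole. The fingers move at their own pace and stop on an object; "squeeze" is the grip in N (left out, the last holds). Time passes only in rows, so rows that do not move let the fingers close, or fill a call up. It gives the time, the measured TCP pose, the force, the opening and the grip force at its end, in the units of the state.
- manip.get_obs(): the state, without advancing time (a new reading comes with each control period).
- grab_frame(name): name is "side" or "top"; returns the picture (400x640x3 uint8, red, green, blue); there is no depth.
- camera_model(name): a dict with "fov_y" (degrees; the focal length in pixels is half the picture's height over the tangent of half this angle, whatever the lens; pixels are square), "cx", "cy" (the principal point, pixels), "rvec" (rotation vector, rad) and "tvec" (3), from world to camera coordinates, as OpenCV has them. Camera axes: x right, y down, z forward; pixel columns grow to the right and rows downward; lengths in m; the calibration is good to about 2 mm. A picture is of the moment at which its call begins. camera_model takes no time and is no camera call.
- manip.job_done(): hands the job in; it is judged then, once.
The state is a dict: "t": time; "joint_positions": joint angles; "qvel": joint speeds; "joint_torque": joint torques, N m; "tool_pos": TCP position; "ee_rot": TCP orientation; "ft_force": force on the tool from outside, world axes, zero at the start; "moment": the same for the moment, N m; "opening": opening from 0.0 (shut) to 1.0 (fully open); "finger_force": force on a finger pad.
Only numpy, scipy, OpenCV 4.12 (cv2) and the standard library are available. Lean on these libraries where they do the work, as an engineer would, in place of code of your own. Each camera call takes 0.05 s, during which the arm holds its last target. There are 200 camera calls.

## Task

The round brass embossing die sits sunk in the steel ring of the grey die stand. Press the stand's orange key gently to its halfway stop, pause there for a good second, then press it fully down so that the die is pushed up through the ring; then grasp the die from above, lift it out and set it down gently, flat and flower side up, in the dish lined with blue felt. Leave the stapler, the tape roll and the binder clip where they are.

Things in the scene. Friction and masses are not known exactly. Their poses are not given: they have to be found in the camera images.
- stand: fixed grey die stand, a rounded block 190 (x) x 84 (y) mm whose flat deck is 35 mm above the desk. Origin: centre of its underside, on the desk; z up. On the deck, 52 mm from the centre toward its own +x, stands a steel ring (outer diameter 72, bore 54, 22 mm high); 52 mm toward its own -x stands the eject key, an orange cap of diameter 31 mm in a black sleeve of diameter 39 mm.
- key_top (a point): centre of the top face of the orange key cap; 60 mm above the desk when untouched, 51 mm at the halfway stop, 42 mm when fully down (it moves with the cap). The cap stands 13 mm above its black sleeve when untouched and 4 mm above it from the halfway stop on.
- first_stage (a joint): first part of the key's travel, m: 0 untouched, 0.009 at the halfway stop (cap pressed down into the sleeve). It takes up the slack of the lifting mechanism, and the die does not move yet. Takes about 2 to 3 N of press. Held by friction, without a return spring: it stays where it is left.
- second_stage (a joint): second part of the key's travel, m: 0 until the halfway stop, 0.009 fully down (cap and sleeve sink together). Takes about 10 N of press, so that a press of 5 to 6 N comes to rest at the halfway stop. It too stays where it is left. A lifter under the die rises twice as far as this second part goes down, 18 mm in all, and stays up when the key is released.
- ring_top (a point): centre of the ring's bore at the level of its top edge, 57 mm above the desk
- die: loose brass disc, diameter 50 mm, 20 mm thick, about 0.1 kg, with a dark flat flower on its top face. Origin: centre of its underside; z up through the flower face. At the start it rests on the deck inside the ring (underside 35 mm above the desk), its top 2 mm below the ring's edge, so that it cannot be gripped; with the key fully down its top stands 16 mm above the ring's edge and its underside is still 4 mm inside the ring.
- blue_dish: fixed shallow round wooden dish lined with blue felt, outer diameter 136, inner 124, rim 8 mm high, felt floor 4 mm above the desk. Origin: centre of its underside.
- grey_dish: fixed dish of the same make lined with grey felt, not the one wanted; the binder clip lies in it. Origin: centre of its underside.
- clip: black binder clip, 17x25x35 mm, loose in the grey dish; leave it
- stapler: grey stapler, 36x128x36 mm, loose on the desk behind the stand; leave it
- tape_roll: roll of tan tape, 92 mm across, 25 mm high, loose on the desk in front of the screen; leave it
Mind the look-alikes: they are no part of the job. What is meant by the die is not pink, and is the smaller of those in its own colour.

How it is judged:
On the way, in this order (a step that is already met when the one before it is completed fails the run):
1. the key rests at its halfway stop for at least half a second (value of joint first_stage above 0.0075 m and value of joint second_stage below 0.003 m), for 0.5 s.
2. the key is fully down and the die stands raised in the ring (value of joint each of first_stage, second_stage above 0.0075 m and z of die in the frame of stand above 0.049 m and horizontal distance between die and ring_top below 0.006 m), for 0.2 s.
At the end, for the whole second after the job is handed in: The die lies at rest flat on the blue felt, flower side up (tilt under 0.08 rad, underside within 2.5 mm of the felt), wholly inside the dish (centres within 38 mm). On the way the key rested at its halfway stop for at least 0.5 s and was then pressed fully down, raising the die in the ring (horizontal distance between die and blue_dish below 0.038 m and z of die in the frame of blue_dish below 0.0065 m and angle between die's own z axis and vertical below 0.08 rad and linear speed of die below 0.02 m/s); the robot touches nothing.
It fails at once if the die is dropped or thrown (moves faster than 0.6 m/s while not held, a fall of about 20 mm) (linear speed of die above 0.6 m/s and contact force between the fingers and die below 0.1 N).
It fails at once if the stapler, the tape roll or the binder clip is moved by more than 20 mm (distance of any of stapler, tape_roll, clip from where it was at the start of the episode above 0.02 m).
It also fails if it takes over 48 s, if anything falls off the work surface, if the arm or the gripper's body presses on something with over 40 N, if the wrist force passes 120 N, or if a joint passes its speed limit or range.

## Working session

There is one attempt and no reset: what is moved stays moved. The work goes in short steps, Python scripts to look and compute and a tool call to move; the robot and the scene stay as the last step left them, time stands still between calls to the robot, and variables do not carry over. Pictures are saved under pics/ and viewed, at most 10 in all, crops included, and the job is handed in when it is done.

Besides the shell and the picture viewer there is one more tool, called after "Call:" by a JSON object that holds its "method" and its "body", one argument or row to a line. apply_moves: Moves the arm, as the interface text tells. Its arguments: {"type":"object","properties":{"deltas":{"type":"array","items":{"type":"array"}},"squeeze":{"type":"number"}},"required":["deltas"]}

```bash
mkdir -p pics; python3 - <<'E'
from station import manip, grab_frame, camera_model
import cv2
for n in("side","top"):
    cv2.imwrite(f"pics/{n}0.png",grab_frame(n)[:,:,::-1]); print(n,camera_model(n))
o=manip.get_obs();print(o)
E
```

```text
side {'fov_y': 45.28018910931665, 'cx': 324.980704090245, 'cy': 198.98208906731355, 'rvec': array([ 2.27832336, -0.05977048,  0.01351565]), 'tvec': array([-0.51385144,  0.1023851 ,  1.15696214])}
top {'fov_y': 48.80771865822014, 'cx': 329.2017297511212, 'cy': 196.99298111198107, 'rvec': array([ 2.14215783, -2.14174351,  0.1405743 ]), 'tvec': array([0.04951707, 0.54630753, 1.24972685])}
{'t': 0.1, 'joint_positions': array([-1.99811938e-02,  3.20248229e-01,  1.56553462e+00,  8.56697798e-06,
        1.25739412e+00, -1.99659817e-02]), 'qvel': array([ 0.00011259, -0.00323168, -0.00395202,  0.00019873, -0.00031588,
       -0.00152308]), 'joint_torque': array([ 1.04973515e-04, -4.16406476e+01, -2.34704268e+01,  6.91456876e-05,
        4.87309400e-03, -3.56914008e-06]), 'tool_pos': array([5.74609741e-01, 2.18596772e-05, 2.44563376e-01]), 'ee_rot': array([-2.22064916e+00, -2.22060950e+00,  1.71437829e-03]), 'ft_force': array([ 0.82597832, -0.40410522, -0.36504205]), 'moment': array([-0.00532969, -0.00069003,  0.01903043]), 'finger_force': 0.0, 'opening': 0.9979794387485975}
```

View pics/side0.png

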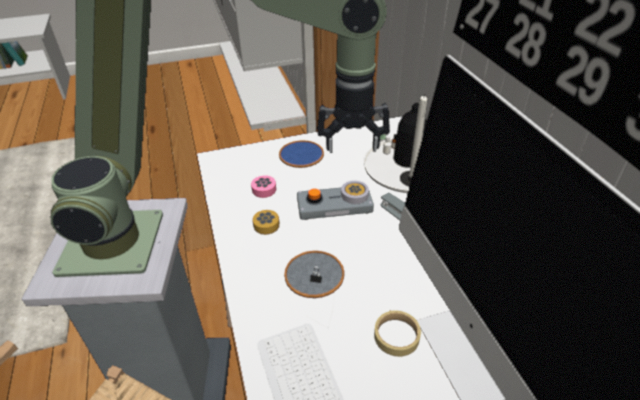

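View pics/top0.png

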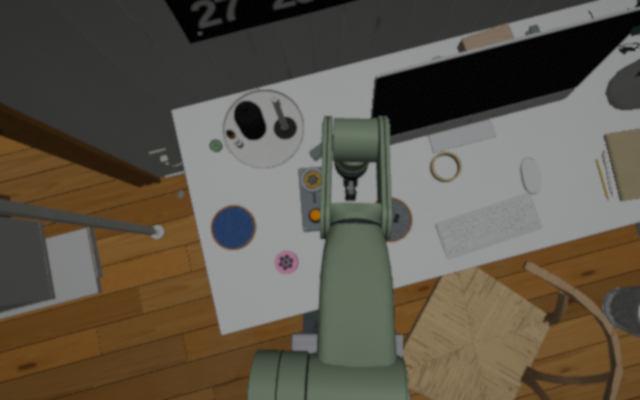

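Side picture: the key is at (314,195), the die in its ring at (355,190), the blue dish at (301,153) and the grey dish with clip at (314,273). The stapler is at (393,206) and the tape roll at (397,332). Candidates for the die are the brass disc in the ring (355,190), the larger brass disc on the desk (265,221) and the pink disc (264,186). I choose the one in the ring: it is brass and the smaller. In the top picture the key is at (316,215), the ring at (312,180) and the blue dish at (234,227).

```bash
cat > h.py <<'E'
import numpy as np, cv2
from station import manip, grab_frame, camera_model
def cam(n):
    m=camera_model(n); f=200/np.tan(np.radians(m['fov_y']/2))
    K=np.array([[f,0,m['cx']],[0,f,m['cy']],[0,0,1]]); R=cv2.Rodrigues(m['rvec'])[0]
    return K,R,m['tvec']
def toplane(n,px,z):
    K,R,t=cam(n); d=R.T@np.linalg.inv(K)@np.array([*px,1.]); c=-R.T@t
    return c+d*(z-c[2])/d[2]
def proj(n,p):
    K,R,t=cam(n); q=K@(R@np.array(p)+t); return q[:2]/q[2]
def blob(im,roi,lo,hi):
    x0,y0,x1,y1=roi; m=cv2.inRange(cv2.cvtColor(im[y0:y1,x0:x1],cv2.COLOR_RGB2HSV),lo,hi)
    n,_,s,c=cv2.connectedComponentsWithStats(m)
    i=1+np.argmax(s[1:,4]); return c[i]+[x0,y0],s[i]+[x0,y0,0,0,0]
E
python3 - <<'E'
from h import *
I={n:cv2.imread(f"pics/{n}0.png")[:,:,::-1].copy() for n in("side","top")}
B=((100,100,30),(130,255,255));O=((3,200,150),(14,255,255));G=((14,90,80),(30,255,255))
for n,what,roi,c,z in[("side","blue",(270,130,330,175),B,.004),("top","blue",(200,195,265,255),B,.004),
 ("side","key",(295,180,335,210),O,.058),("top","key",(298,200,330,232),O,.06),
 ("side","die",(338,178,374,203),G,.055),("top","die",(298,165,326,195),G,.055),("side","big",(245,205,285,240),G,.02)]:
    p,s=blob(I[n],roi,*c); print(n,what,p.round(1),s,toplane(n,p,z).round(4))
a=I["side"][170:215,285:385];b=I["top"][155:240,285:385]
k=lambda x:cv2.resize(x,None,fx=6,fy=6,interpolation=2)
v=np.vstack([k(a),cv2.resize(b,(340,289))[:, :] if 0 else np.pad(cv2.resize(b,(340,289),interpolation=2),((0,0),(0,260),(0,0)))])
cv2.imwrite("pics/crop.png",v[:,:,::-1])
print("tcp proj",proj("side",[.5746,0,.2446]),proj("top",[.5746,0,.2446]))
E
```

```text
side blue [301.  152.9] [282 143  39  21 651] [0.4593 0.3361 0.004 ]
top blue [232.8 227.1] [ 214  208   39   39 1198] [0.4609 0.3377 0.004 ]
side key [313.9 194.9] [309 190  11   9  38] [0.4912 0.0762 0.058 ]Traceback (most recent call last):
  File "<stdin>", line 7, in <module>
  File "h.py", line 15, in blob
    i=1+np.argmax(s[1:,4]); return c[i]+[x0,y0],s[i]+[x0,y0,0,0,0]
        ~~~~~~~~~^^^^^^^^^
    return _wrapfunc(a, 'argmax', axis=axis, out=out, **kwds)
    return bound(*args, **kwds)
ValueError: attempt to get argmax of an empty sequence
```

The blue dish agrees between the two cameras to 2 mm. The orange hue range has to be wider.

```bash
python3 - <<'E'
from h import *
I={n:cv2.imread(f"pics/{n}0.png")[:,:,::-1].copy() for n in("side","top")}
O=((3,150,100),(20,255,255));G=((14,90,80),(30,255,255))
for n,what,roi,c,z in[
 ("side","key",(295,180,335,205),O,.057),("top","key",(298,200,330,232),O,.06),
 ("side","die",(338,178,374,203),G,.055),("top","die",(298,165,326,195),G,.055),("side","big",(245,205,285,240),G,.02)]:
    p,s=blob(I[n],roi,*c); print(n,what,p.round(1),s,toplane(n,p,z).round(4))
# enclosing ring outline in each view: steel vs deck is unsure, so view it
a=I["side"][170:225,290:380];b=I["top"][160:240,290:335]
A=cv2.resize(a,(540,330),interpolation=2);Bm=cv2.resize(b,(186,330),interpolation=2)
cv2.imwrite("pics/crop.png",np.hstack([A,Bm])[:,:,::-1])
E
```

```text
side key [314.1 193.8] [309 189  12  11 102] [0.4919 0.0814 0.057 ]
top key [314.8 214.6] [310 209  10  12  93] [0.4926 0.0906 0.06  ]
side die [354.8 188.9] [345 183  20  12 126] [0.5951 0.0969 0.055 ]
top die [312.4 179.4] [304 171  17  17 160] [0.5957 0.0984 0.055 ]
side big [265.9 222.7] [253 210  26  24 389] [0.371 0.023 0.02 ]
```

View pics/crop.png

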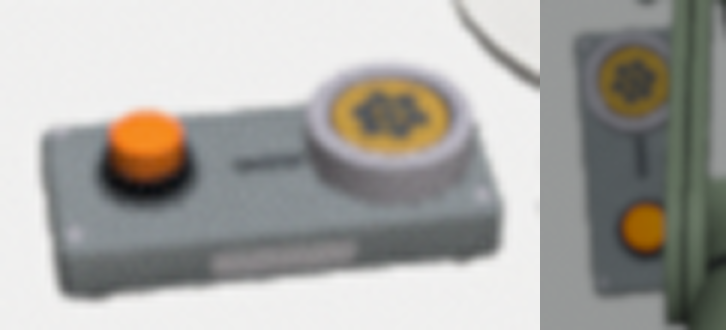

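The crop shows the brass die with its dark flower sunk in the steel ring, with the orange key to its left; the top view clips the key slightly behind the arm. Die is at about (0.595, 0.098). Key is at about (0.4925, 0.0875), which is 103 mm from the die against 104 expected. Next I close the fingers and hover over the key.

Call:
{"method": "apply_moves", "body": {
  "deltas": [
    [0,[11,-10.2,18],[0,0,0]],
    [0,[11,-10.2,18],[0,0,0]],
    [0,[11,-10.2,18],[0,0,0]],
    [0,[11,-10.2,18],[0,0,0]],
    [0,[11,-10.2,18],[0,0,0]],
    [0,[11,-10.2,18],[0,0,0]],
    [0,[11,-10.2,18],[0,0,0]],
    [0,[11,-10.2,18],[0,0,0]],
    [0,[0,0,0],[0,0,0]],
    [0,[0,0,0],[0,0,0]]
  ],
  "squeeze": 30
}}

```text
t: 1.1
tool_pos: [0.4937, 0.088, 0.1015]
ee_rot: [2.22, 2.222, -0.0]
ft_force: [-0.1, 0.7, -0.2]
opening: -0.001
finger_force: 0.0
```

```bash
python3 - <<'E'
from h import *
print(manip.get_obs()['tool_pos'])
a=grab_frame("side");b=grab_frame("top")
A=cv2.resize(a[110:220,280:390],(550,550),interpolation=2);Bm=cv2.resize(b[150:240,285:335],(250,550),interpolation=2)
cv2.imwrite("pics/hover.png",np.hstack([A,Bm])[:,:,::-1])
E
```

```text
[0.4937423  0.08795649 0.10145731]
```

View pics/hover.png

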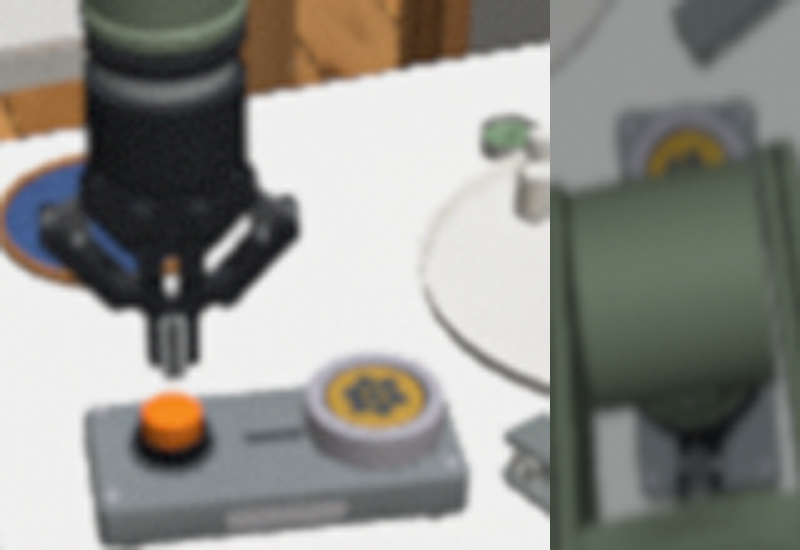

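The closed fingertips are centred over the cap (crop column 173 for both) and the die is still sunk. Going down to first touch.

Call:
{"method": "apply_moves", "body": {
  "deltas": [
    [0,[0,0,10],[0,0,0]],
    [0,[0,0,8],[0,0,0]],
    [0,[0,0,4],[0,0,0]],
    [0,[0,0,3],[0,0,0]],
    [0,[0,0,2],[0,0,0]],
    [0,[0,0,1],[0,0,0]],
    [0,[0,0,1],[0,0,0]],
    [0,[0,0,1],[0,0,0]],
    [0,[0,0,0],[0,0,0]],
    [0,[0,0,0],[0,0,0]]
  ]
}}

```text
t: 2.2
tool_pos: [0.4935, 0.088, 0.0714]
ee_rot: [2.221, 2.221, 0.0]
ft_force: [-0.2, -0.6, 0.8]
opening: -0.002
finger_force: 0.5
```

Call:
{"method": "apply_moves", "body": {
  "deltas": [
    [0,[0,0,1],[0,0,0]],
    [0,[0,0,1],[0,0,0]],
    [0,[0,0,1],[0,0,0]],
    [0,[0,0,1],[0,0,0]],
    [0,[0,0,0.5],[0,0,0]],
    [0,[0,0,0.5],[0,0,0]],
    [0,[0,0,0],[0,0,0]],
    [0,[0,0,0],[0,0,0]],
    [0,[0,0,0],[0,0,0]],
    [0,[0,0,0],[0,0,0]]
  ]
}}

```text
t: 3.2
tool_pos: [0.4935, 0.088, 0.0662]
ee_rot: [2.222, 2.221, 0.0]
ft_force: [0.5, 0.7, -0.3]
opening: -0.002
finger_force: 0.0
```

Call:
{"method": "apply_moves", "body": {
  "deltas": [
    [0,[0,0,0.5],[0,0,0]],
    [0,[0,0,0.5],[0,0,0]],
    [0,[0,0,0.5],[0,0,0]],
    [0,[0,0,0.3],[0,0,0]],
    [0,[0,0,0],[0,0,0]],
    [0,[0,0,0],[0,0,0]],
    [0,[0,0,0],[0,0,0]],
    [0,[0,0,0],[0,0,0]],
    [0,[0,0,0],[0,0,0]],
    [0,[0,0,0],[0,0,0]]
  ]
}}

```text
t: 4.2
tool_pos: [0.4935, 0.088, 0.065]
ee_rot: [2.221, 2.221, 0.001]
ft_force: [-1.0, -0.0, 5.1]
opening: 0.001
finger_force: 2.8
```

```bash
python3 - <<'E'
from h import *
a=grab_frame("side")
o=manip.get_obs();print(o['ft_force'],o['tool_pos'])
cv2.imwrite("pics/half.png",cv2.resize(a[165:225,290:380],(800,533),interpolation=2)[:,:,::-1])
E
```

```text
[-0.81408043  0.33262303  5.39984249] [0.49348517 0.08805745 0.06500556]
```

View pics/half.png

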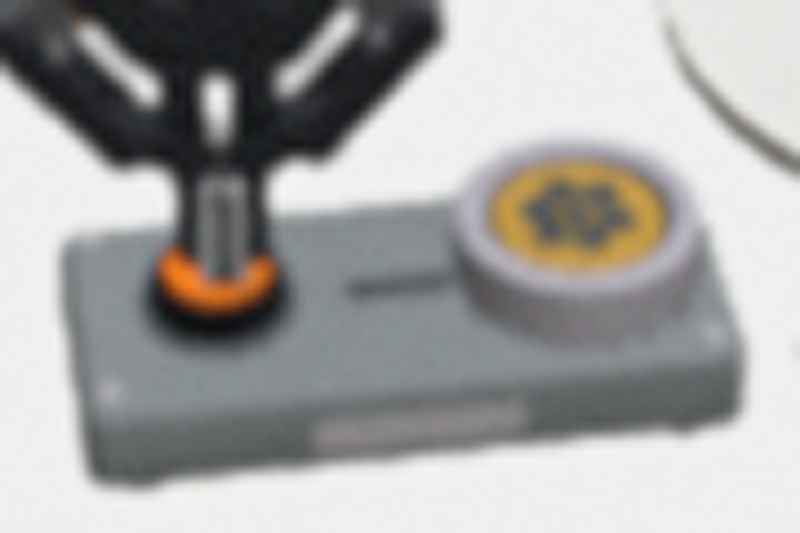

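The cap is down into the sleeve (orange at crop (218,290)) and the die is not yet raised. The z of 0.065 and 5 N match the halfway stop. Pausing just over a second here.

Call:
{"method": "apply_moves", "body": {
  "deltas": [
    [0,[0,0,0],[0,0,0]],
    [0,[0,0,0],[0,0,0]],
    [0,[0,0,0],[0,0,0]],
    [0,[0,0,0],[0,0,0]],
    [0,[0,0,0],[0,0,0]],
    [0,[0,0,0],[0,0,0]],
    [0,[0,0,0],[0,0,0]],
    [0,[0,0,0],[0,0,0]],
    [0,[0,0,0],[0,0,0]],
    [0,[0,0,0],[0,0,0]]
  ]
}}

```text
t: 5.25
tool_pos: [0.4935, 0.088, 0.065]
ee_rot: [2.221, 2.221, 0.001]
ft_force: [-1.3, 0.3, 4.9]
opening: -0.001
finger_force: 2.8
```

Call:
{"method": "apply_moves", "body": {
  "deltas": [
    [0,[0,0,1],[0,0,0]],
    [0,[0,0,1],[0,0,0]],
    [0,[0,0,1],[0,0,0]],
    [0,[0,0,1],[0,0,0]],
    [0,[0,0,1],[0,0,0]],
    [0,[0,0,1],[0,0,0]],
    [0,[0,0,1],[0,0,0]],
    [0,[0,0,1],[0,0,0]],
    [0,[0,0,1],[0,0,0]],
    [0,[0,0,0],[0,0,0]]
  ]
}}

```text
t: 6.25
tool_pos: [0.4936, 0.088, 0.0565]
ee_rot: [2.221, 2.221, 0.001]
ft_force: [-2.3, -0.1, 9.0]
opening: 0.0
finger_force: 4.8
```

Call:
{"method": "apply_moves", "body": {
  "deltas": [
    [0,[0,0,0.5],[0,0,0]],
    [0,[0,0,0.5],[0,0,0]],
    [0,[0,0,0.5],[0,0,0]],
    [0,[0,0,0],[0,0,0]],
    [0,[0,0,0],[0,0,0]],
    [0,[0,0,0],[0,0,0]],
    [0,[0,0,0],[0,0,0]],
    [0,[0,0,0],[0,0,0]],
    [0,[0,0,0],[0,0,0]],
    [0,[0,0,0],[0,0,0]]
  ]
}}

```text
t: 7.25
tool_pos: [0.4936, 0.088, 0.0559]
ee_rot: [2.221, 2.221, 0.002]
ft_force: [-3.7, -1.2, 17.9]
opening: -0.002
finger_force: 8.4
```

The key is fully down (0.056 and 18 N against the stop). Now I rise, then look at the raised die.

Call:
{"method": "apply_moves", "body": {
  "deltas": [
    [0,[0,0,-4],[0,0,0]],
    [0,[0,0,-10],[0,0,0]],
    [0,[0,0,-16],[0,0,0]],
    [0,[0,0,-20],[0,0,0]],
    [0,[0,0,-20],[0,0,0]],
    [0,[0,0,-20],[0,0,0]],
    [70,[0,0,-10],[0,0,0]],
    [70,[0,0,0],[0,0,0]],
    [70,[0,0,0],[0,0,0]],
    [70,[0,0,0],[0,0,0]]
  ]
}}

```text
t: 8.25
tool_pos: [0.4927, 0.0879, 0.153]
ee_rot: [-2.221, -2.221, 0.003]
ft_force: [0.6, 0.8, 0.8]
opening: 0.674
finger_force: 0.0
```

```bash
python3 - <<'E'
from h import *
a=grab_frame("side");b=grab_frame("top");G=((14,90,80),(30,255,255))
p,s=blob(a,(335,165,378,203),*G);print(p,s)
p,s=blob(b,(295,160,330,195),*G);print(p,s,toplane("top",p,.073))
o=manip.get_obs();print(o['tool_pos'],o['opening'])
for n in("side","top"):print(n,proj(n,[.5955,.0977,.073]))
cv2.imwrite("pics/up.png",np.hstack([cv2.resize(a[150:225,290:380],(500,417),interpolation=2),cv2.resize(b[155:230,290:340],(278,417),interpolation=2)])[:,:,::-1])
E
```

```text
[354.89949749 187.2160804 ] [346 179  19  16 199]
[310.93333333 171.86666667] [308 171   7   3  15] [0.61440067 0.10177215 0.073     ]
[0.49288415 0.08791034 0.15305979] 0.7022027678501357
side [355.13021732 183.17931413]
top [312.30783129 178.33941564]
```

View pics/up.png

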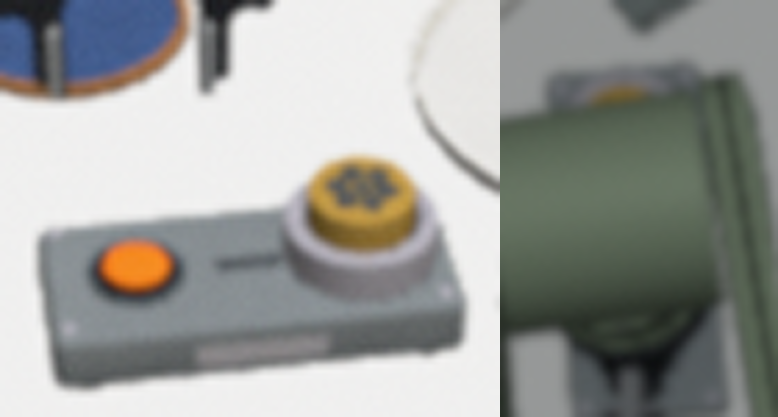

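The die stands raised in the ring, its top face centre at crop (363,184), which is pixel (355.3,183.1) against (355.1,183.2) predicted. The fingers are at 70 %. Moving over the die.

Call:
{"method": "apply_moves", "body": {
  "deltas": [
    [70,[1,10.7,0],[0,0,0]],
    [70,[1,14,0],[0,0,0]],
    [70,[2,20,0],[0,0,0]],
    [70,[2,20,5],[0,0,0]],
    [70,[2,20,10],[0,0,0]],
    [70,[1.8,18,15],[0,0,0]],
    [70,[0,0,15],[0,0,0]],
    [70,[0,0,8],[0,0,0]],
    [70,[0,0,0],[0,0,0]],
    [70,[0,0,0],[0,0,0]]
  ]
}}

```text
t: 9.35
tool_pos: [0.5963, 0.0979, 0.1012]
ee_rot: [2.221, 2.221, 0.0]
ft_force: [-0.1, -0.9, -0.8]
opening: 0.7
finger_force: 0.0
```

```bash
python3 - <<'E'
from h import *
a=grab_frame("side")
print(manip.get_obs()['tool_pos'])
cv2.imwrite("pics/over.png",cv2.resize(a[130:220,310:400],(600,600),interpolation=2)[:,:,::-1])
E
```

```text
[0.5964979  0.09787045 0.10171975]
```

View pics/over.png

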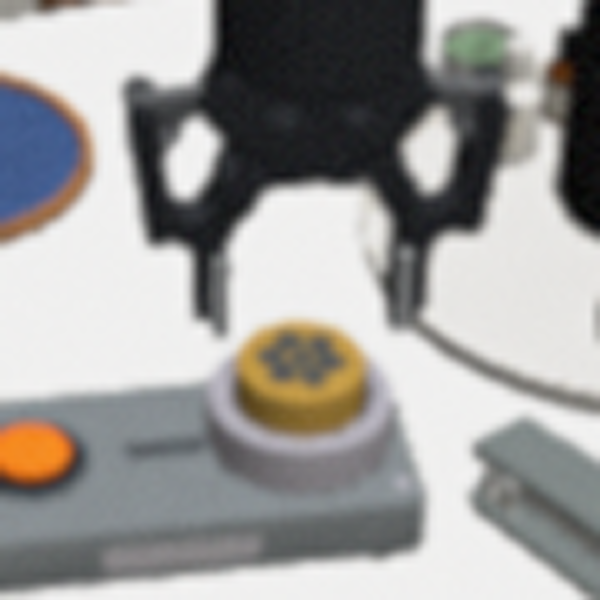

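The fingers straddle the die: inner tips at columns 228 and 387, die from 236 to 368, so the gap centre is about 1–2 mm toward +x. I correct by 1 mm and descend.

Call:
{"method": "apply_moves", "body": {
  "deltas": [
    [70,[0,-1,6],[0,0,0]],
    [70,[0,0,6],[0,0,0]],
    [70,[0,0,6],[0,0,0]],
    [70,[0,0,4],[0,0,0]],
    [70,[0,0,2],[0,0,0]],
    [70,[0,0,1],[0,0,0]],
    [70,[0,0,1],[0,0,0]],
    [70,[0,0,1],[0,0,0]],
    [70,[0,0,0],[0,0,0]],
    [70,[0,0,0],[0,0,0]]
  ]
}}

```text
t: 10.4
tool_pos: [0.5952, 0.0978, 0.0742]
ee_rot: [2.221, 2.221, 0.0]
ft_force: [0.3, -0.3, -0.3]
opening: 0.699
finger_force: 0.0
```

Call:
{"method": "apply_moves", "body": {
  "deltas": [
    [70,[0,0,0.5],[0,0,0]],
    [70,[0,0,0.5],[0,0,0]],
    [70,[0,0,0.5],[0,0,0]],
    [70,[0,0,0.5],[0,0,0]],
    [70,[0,0,0.5],[0,0,0]],
    [70,[0,0,0.5],[0,0,0]],
    [70,[0,0,0],[0,0,0]],
    [70,[0,0,0],[0,0,0]],
    [70,[0,0,0],[0,0,0]],
    [70,[0,0,0],[0,0,0]]
  ]
}}

```text
t: 11.4
tool_pos: [0.5952, 0.0978, 0.0711]
ee_rot: [2.221, 2.221, 0.0]
ft_force: [-0.1, 0.3, 0.6]
opening: 0.699
finger_force: 0.0
```

Call:
{"method": "apply_moves", "body": {
  "deltas": [
    [70,[0,0,0.5],[0,0,0]],
    [70,[0,0,0.5],[0,0,0]],
    [70,[0,0,0.5],[0,0,0]],
    [70,[0,0,0.5],[0,0,0]],
    [70,[0,0,0.5],[0,0,0]],
    [70,[0,0,0.5],[0,0,0]],
    [70,[0,0,0],[0,0,0]],
    [70,[0,0,0],[0,0,0]],
    [70,[0,0,0],[0,0,0]],
    [70,[0,0,0],[0,0,0]]
  ]
}}

```text
t: 12.4
tool_pos: [0.5952, 0.0978, 0.0681]
ee_rot: [2.221, 2.221, 0.0]
ft_force: [-0.4, -0.3, 0.3]
opening: 0.699
finger_force: 0.0
```

No ring contact yet, so the tips are between 57 and about 65 mm, with 8–16 mm of overlap on the die. Closing here.

Call:
{"method": "apply_moves", "body": {
  "deltas": [
    [62,[0,0,0],[0,0,0]],
    [60,[0,0,0],[0,0,0]],
    [58,[0,0,0],[0,0,0]],
    [56,[0,0,0],[0,0,0]],
    [50,[0,0,0],[0,0,0]],
    [45,[0,0,0],[0,0,0]],
    [40,[0,0,0],[0,0,0]],
    [40,[0,0,0],[0,0,0]],
    [40,[0,0,0],[0,0,0]],
    [40,[0,0,0],[0,0,0]]
  ],
  "squeeze": 35
}}

```text
t: 13.4
tool_pos: [0.5951, 0.0978, 0.0683]
ee_rot: [2.221, 2.221, 0.0]
ft_force: [-1.7, -0.3, 5.2]
opening: 0.574
finger_force: 37.8
```

Gripped: opening is 49 mm and grip 38 N. Die underside is about 15 mm below the TCP. Lifting.

Call:
{"method": "apply_moves", "body": {
  "deltas": [
    [40,[0,0,-1],[0,0,0]],
    [40,[0,0,-2],[0,0,0]],
    [40,[0,0,-3],[0,0,0]],
    [40,[0,0,-5],[0,0,0]],
    [40,[0,0,-8],[0,0,0]],
    [40,[0,0,-10],[0,0,0]],
    [40,[0,0,-10],[0,0,0]],
    [40,[0,0,-6],[0,0,0]],
    [40,[0,0,-3],[0,0,0]],
    [40,[0,0,0],[0,0,0]]
  ]
}}

```text
t: 14.4
tool_pos: [0.5954, 0.0978, 0.1167]
ee_rot: [2.221, 2.221, 0.001]
ft_force: [-0.3, -0.2, -0.5]
opening: 0.571
finger_force: 36.3
```

Call:
{"method": "apply_moves", "body": {
  "deltas": [
    [40,[4,-2,0],[0,0,0]],
    [40,[8,-4,0],[0,0,0]],
    [40,[12,-7,0],[0,0,0]],
    [40,[14,-8,0],[0,0,0]],
    [40,[16,-9,0],[0,0,0]],
    [40,[16,-9,0],[0,0,0]],
    [40,[16,-9,0],[0,0,0]],
    [40,[16,-9,0],[0,0,0]],
    [40,[16,-9,0],[0,0,0]],
    [40,[16,-9,0],[0,0,0]]
  ]
}}

```text
t: 15.4
tool_pos: [0.5187, 0.2336, 0.1161]
ee_rot: [-2.22, -2.222, -0.0]
ft_force: [-0.2, -1.1, -0.9]
opening: 0.568
finger_force: 36.3
```

Call:
{"method": "apply_moves", "body": {
  "deltas": [
    [40,[16,-9,0],[0,0,0]],
    [40,[16,-9,0],[0,0,0]],
    [40,[16,-9,0],[0,0,0]],
    [40,[16,-9,0],[0,0,0]],
    [40,[14,-8,0],[0,0,0]],
    [40,[12,-8,0],[0,0,0]],
    [40,[9,-5,0],[0,0,0]],
    [40,[6,-3,0],[0,0,0]],
    [40,[0,0,0],[0,0,0]],
    [40,[0,0,0],[0,0,0]]
  ]
}}

```text
t: 16.4
tool_pos: [0.4603, 0.3366, 0.116]
ee_rot: [2.221, 2.221, -0.0]
ft_force: [0.4, -0.7, -1.0]
opening: 0.568
finger_force: 36.3
```

```bash
python3 - <<'E'
from h import *
a=grab_frame("side")
o=manip.get_obs();print(o['tool_pos'],o['ee_rot'],o['finger_force'])
cv2.imwrite("pics/dish.png",cv2.resize(a[70:190,240:370],(650,600),interpolation=2)[:,:,::-1])
E
```

```text
[0.46038559 0.33637822 0.11599001] [ 2.22175843e+00  2.22067972e+00 -1.98316621e-04] 36.328725814819336
```

View pics/dish.png

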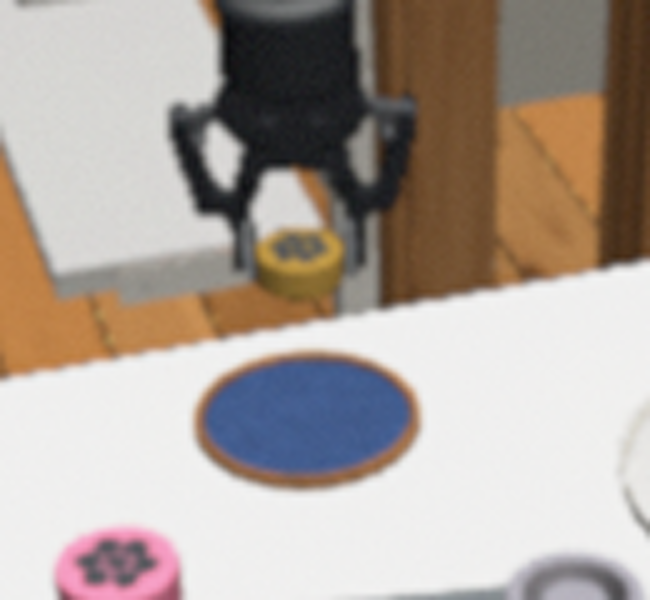

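The die is held level with the flower up, at crop (300,262), above the blue dish at crop (307,418). Lowering to just above the felt.

Call:
{"method": "apply_moves", "body": {
  "deltas": [
    [40,[0,0,6],[0,0,0]],
    [40,[0,0,12],[0,0,0]],
    [40,[0,0,16],[0,0,0]],
    [40,[0,0,16],[0,0,0]],
    [40,[0,0,16],[0,0,0]],
    [40,[0,0,12],[0,0,0]],
    [40,[0,0,8],[0,0,0]],
    [40,[0,0,4],[0,0,0]],
    [40,[0,0,2],[0,0,0]],
    [40,[0,0,0],[0,0,0]]
  ]
}}

```text
t: 17.45
tool_pos: [0.4603, 0.3369, 0.0242]
ee_rot: [2.221, 2.221, 0.001]
ft_force: [0.0, -0.8, -0.7]
opening: 0.57
finger_force: 36.4
```

Call:
{"method": "apply_moves", "body": {
  "deltas": [
    [40,[0,0,1],[0,0,0]],
    [40,[0,0,1],[0,0,0]],
    [40,[0,0,0.5],[0,0,0]],
    [40,[0,0,0.5],[0,0,0]],
    [40,[0,0,0.5],[0,0,0]],
    [40,[0,0,0.5],[0,0,0]],
    [40,[0,0,0],[0,0,0]],
    [40,[0,0,0],[0,0,0]],
    [40,[0,0,0],[0,0,0]],
    [40,[0,0,0],[0,0,0]]
  ]
}}

```text
t: 18.45
tool_pos: [0.4601, 0.3368, 0.02]
ee_rot: [2.221, 2.221, 0.0]
ft_force: [-0.4, -0.0, -1.0]
opening: 0.568
finger_force: 36.4
```

Call:
{"method": "apply_moves", "body": {
  "deltas": [
    [40,[0,0,0.4],[0,0,0]],
    [40,[0,0,0.4],[0,0,0]],
    [40,[0,0,0.4],[0,0,0]],
    [40,[0,0,0],[0,0,0]],
    [40,[0,0,0],[0,0,0]],
    [40,[0,0,0],[0,0,0]],
    [40,[0,0,0],[0,0,0]],
    [40,[0,0,0],[0,0,0]],
    [40,[0,0,0],[0,0,0]],
    [40,[0,0,0],[0,0,0]]
  ]
}}

```text
t: 19.45
tool_pos: [0.4602, 0.3368, 0.0199]
ee_rot: [2.221, 2.221, 0.001]
ft_force: [-1.8, -2.6, 7.6]
opening: 0.574
finger_force: 37.0
```

Felt contact at 7.6 N. Releasing and retreating straight up.

Call:
{"method": "apply_moves", "body": {
  "deltas": [
    [57,[0,0,-0.4],[0,0,0]],
    [59,[0,0,-0.3],[0,0,0]],
    [61,[0,0,0],[0,0,0]],
    [64,[0,0,0],[0,0,0]],
    [68,[0,0,0],[0,0,0]],
    [74,[0,0,0],[0,0,0]],
    [80,[0,0,0],[0,0,0]],
    [80,[0,0,0],[0,0,0]],
    [80,[0,0,0],[0,0,0]],
    [80,[0,0,0],[0,0,0]]
  ]
}}

```text
t: 20.45
tool_pos: [0.4602, 0.3368, 0.0195]
ee_rot: [2.221, 2.221, 0.0]
ft_force: [-0.3, 0.5, 0.4]
opening: 0.801
finger_force: 0.0
```

Call:
{"method": "apply_moves", "body": {
  "deltas": [
    [80,[0,0,-2],[0,0,0]],
    [80,[0,0,-5],[0,0,0]],
    [80,[0,0,-10],[0,0,0]],
    [80,[0,0,-15],[0,0,0]],
    [80,[0,0,-18],[0,0,0]],
    [80,[0,0,-18],[0,0,0]],
    [80,[0,0,-18],[0,0,0]],
    [80,[0,0,-18],[0,0,0]],
    [80,[0,0,-8],[0,0,0]],
    [80,[0,0,0],[0,0,0]]
  ]
}}

```text
t: 21.45
tool_pos: [0.4608, 0.3373, 0.1332]
ee_rot: [2.221, 2.221, 0.005]
ft_force: [-0.1, -0.2, 0.1]
opening: 0.8
finger_force: 0.0
```

```bash
python3 - <<'E'
from h import *
a=grab_frame("side");G=((14,90,80),(30,255,255))
p,s=blob(a,(283,130,320,165),*G);print(p,s,toplane("side",p,.016))
cv2.imwrite("pics/end.png",cv2.resize(a[70:190,240:370],(650,600),interpolation=2)[:,:,::-1])
E
```

```text
[301.01360544 150.45578231] [293 143  16  14 147] [0.45983641 0.33147357 0.016     ]
```

View pics/end.png

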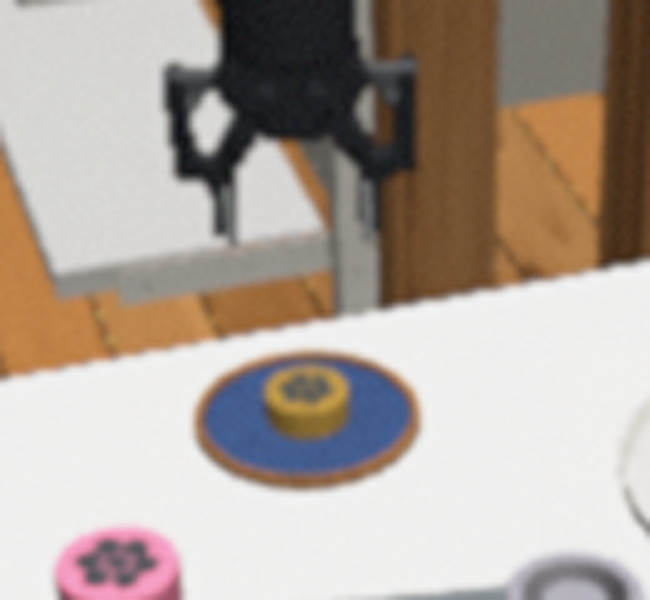

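The die lies flat, flower up, at crop (307,400) in the middle of the blue dish, and the gripper is clear.

```bash
python3 -c "
from station import manip
print(manip.job_done())"
```

```text
the job is handed in; nothing more can be done
None
```

I handed the job in at about 21.5 s: the key was held at its halfway stop for over a second and then pressed fully down, and the last picture shows the die flat and flower side up in the middle of the blue dish; no verdict was returned.

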